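Clamp a mainshaft in the V-block fixture

TASK

Lift the ground mainshaft out of its leaning spring clip holder and lay it level in the two V-blocks of the clamping fixture, either way round with its thick collar between the blocks, without letting it drop. Let go of it while the clamp is still open, then push the toggle clamp's black handle down past its over-centre point to its stop, so that the spindle locks down on the shaft. Leave the release bearing, the fork pad and the bolt plate where they are.

Things in the scene. Friction and masses are not known exactly. Their poses are not given: they have to be found in the camera images.
- shaft_center (a point): Centre of the bright ground steel mainshaft: 150 mm long, about 0.75 kg, own x axis along it. From the middle outwards: a collar 40 mm in diameter, 36 mm long (grip it here), journals 30 mm in diameter to 60 mm either side of the centre, then 22 mm stubs. At the start it leans 35 degrees from level in the spring clips.
- holder: Bright steel spring clip holder, fixed; base 190 x 110 x 10 mm, origin under it, 110 mm below the shaft centre. The shaft rises 35 degrees towards the holder's +x. Sprung jaws 14 mm wide grip it 45 mm either side of its centre; they let go at a pull of 5 to 15 N at right angles to the shaft (up and towards -x). A foot stop bears on the lower end.
- fixture: Dark steel clamping fixture, fixed: base plate 100 mm (own x) by 290 mm (own y, -80 to +210 mm), 12 mm thick, origin under it below the shaft's seat. Two 90-degree V-blocks, 16 mm thick, stand at y = -45 and +45 mm; groove mouths 42 mm wide, level with the seated shaft's axis. The toggle clamp stands at y 118 to 198 mm (side plates 32 mm over x, 118 mm high).
- seat_center (a point): Point of the fixture where the centre of the shaft belongs: 55 mm above the shelf, axes as the fixture's (seated shaft along y). Along y there are 17 mm of play either way.
- handle_pivot (a point): Pivot of the clamp handle on the fixture, 100 mm above the shelf, 181 mm along the fixture's +y from its origin; axes as the fixture's. The handle turns in the fixture's y-z plane through x = 0.
- handle_grip (a point): Middle of the black bakelite handle grip, a round bar 24 mm in diameter and 82 mm long, 95 mm from the pivot; own y axis points along the handle away from the pivot, own z axis is the upper side to push on.
- clamp_handle (a joint): Handle angle in rad: 0 at the start (60 degrees above level, leaning to the fixture's +y), grows as it is pushed out and down; height above level = 1.05 - value. Pad meets shaft at 0.7; stiffest at 0.8 (6 to 12 N at the grip). Let go between there and the over-centre point (0.93) it springs back to 0.75; beyond, it is driven to the stop, 1.05 (level). Friction holds it when open.
- clamp_pad: Black rubber-faced sprung pad, 20 mm in diameter, at the end of the clamp's spindle; origin in the middle of its pressing face. Open, the clamp bar stands upright 135 mm along the fixture's y, up to 207 mm high, and the spindle sticks out towards the seat to y = 75 mm, 185 mm high. Locked, the pad presses on the journal at y = 45 mm.
- release_bearing: Bystander: matt grey clutch release bearing, a ring 80 mm in diameter, 30 mm high; origin under its centre.
- fork_pad: Bystander: bronze fork pad, 80 x 34 x 26 mm, with a raised middle; origin under its centre.
- bolt_plate: Bystander: zinc-coated steel plate with four bolt heads, 110 x 70 x 15 mm; origin under its centre.
- clip_beam (a point): Point on top of the holder's beam, 40 mm below the shaft axis at right angles to it: the lowest that fingertips can go there. The jaws stand 15 mm above the shaft axis and 18 mm to either side of it. Axes as the holder's.
Mind the look-alikes: they are no part of the job. What is meant by the part that bears shaft_center is not blue or green, and is the smaller of those in its own colour.

How it is judged (in metres and radians):
On the way, in this order (a step that is already met when the one before it is completed fails the run):
1. the shaft lies level in both V-blocks, let go, while the clamp is still open (value of joint clamp_handle below 0.5 rad and contact force between the fingers and shaft below 0.05 N and x of shaft_center in the frame of seat_center between -0.004 and 0.004 m and y of shaft_center in the frame of seat_center between -0.02 and 0.02 m and z of shaft_center in the frame of seat_center between -0.004 and 0.004 m and angle between the x axis of shaft_center and the y axis of seat_center, either way round below 0.06 rad), for 0.2 s.
2. the clamp handle is past its over-centre point at its stop and the pad presses on the shaft (value of joint clamp_handle above 1 rad and contact force between clamp_pad and shaft above 8 N), for 0.2 s.
At the end, for the whole second after the job is handed in: The handle rests past the over-centre point at its stop (above 1.0 rad), the pad presses on the shaft with more than 8 N, and the shaft rests in both V-blocks: centre within 4 mm of the seat sideways and in height, within 20 mm along it, axis within 0.06 rad (all of step 2 and x of shaft_center in the frame of seat_center between -0.004 and 0.004 m and y of shaft_center in the frame of seat_center between -0.02 and 0.02 m and z of shaft_center in the frame of seat_center between -0.004 and 0.004 m and angle between the x axis of shaft_center and the y axis of seat_center, either way round below 0.06 rad and linear speed of shaft below 0.02 m/s); the robot touches nothing.
It fails at once if the shaft is let drop (moves faster than 0.5 m/s with no finger on it) (linear speed of shaft above 0.5 m/s and contact force between the fingers and shaft below 0.01 N).
It fails at once if a bystander is displaced by more than 20 mm (distance of any of release_bearing, fork_pad, bolt_plate from where it was at the start of the episode above 0.02 m).
It also fails if it takes over 58 s, if anything falls off the work surface, if the arm or the gripper's body presses on something with over 40 N, if the wrist force passes 120 N, or if a joint passes its speed limit or range.

ROBOT

A 6-joint arm with a two-finger parallel gripper is mounted at the origin on the work surface. World frame = base frame: x ahead of the robot, y to its left, z up, the work surface at z = 0. Lengths are in mm, angles in degrees, forces in N, time in s.
With the tool pointing down it reaches from about 250 to 800 mm from the base axis. Payload 3.9 kg.
Tool frame: the origin (TCP) lies midway between the tips of the shut fingers; the grasp point (between the pads) lies 19 mm behind it (hold_point_z is the distance from the TCP to the grasp point, in mm); x points along the fingers, y is the direction in which the jaws open and shut, and the axes are right-handed (so a half turn about x gives the same grasp; the last joint's range is limited). The gripper opens to 85 mm and grips with 20 to 120 N. Pads are 22 mm wide; open, the fingers measure 114 mm over their backs; the gripper's body (76 mm by 85 mm) begins 54 mm behind the grasp point. The pads swing forward as they close: fully open they stand 13 mm farther back than shut.
Start: joints at [75.459, 14.897, -7.913, 67.191, 0, 90], TCP at [131.815, 508.173, 231.304] pointing down, gripper open.
Joint ranges: [-159.42, 159.42], [-47.68, 98.78], [-73.54, 78.23], [-108.79, 121.32], [-90, 84.71], [-180, 180]. Speed limits (degrees/s): [147.25, 147.25, 180, 180, 180, 180].

INTERFACE

Orientations are given as [roll, pitch, yaw] about the fixed x, y, z axes, in that order (R = Rz(yaw) Ry(pitch) Rx(roll)).
In Python, from rig import sense, get_image, camera_model, close_job, outline_of, hold_point_z gives the robot as it stands.
- The arm moves only by the shell command python3 -m handwheel 'ROWS' [OPENING] [FORCE]. ROWS is JSON, a list that holds one entry, the list of rows, each a list of 4 numbers: the shift along the tool's x, y, z in m, then the turn about the tool's x in degrees. In form: [[[dx, dy, dz, yaw], ...]]. A call has 1 to 12 rows; each row is the pose to reach, as a shift and turn from the pose commanded when the call began, along the tool's axes at that moment; what a row does not reach only later rows make up. A row lasts 1/12 s, in which the tool goes at most 41.7 mm and 7.16 degrees, less where a joint would pass 70% of its speed; a pose out of reach is approached as far as the arm can. A call with a gripper value outside its range is refused whole. OPENING is the finger opening in m, from 0 to 0.0854, set as the call begins (- or left out, the last holds). The fingers move at their own pace and stop on an object; FORCE is the grip in N (left out, the last holds). Time passes only in rows, so rows that repeat a pose let the fingers close. It gives the time, the measured TCP pose, the force and the opening at its end, in the units of the state.
- sense(): the state, without advancing time (a new reading comes with each control period).
- get_image(name): name is "scene" or "top" or "wrist"; returns the picture (384x512x3 uint8, blue, green, red); there is no depth.
- camera_model(name): a dict with "vertical_fov" (degrees; the focal length in pixels is half the picture's height over the tangent of half this angle, whatever the lens; pixels are square), "cx", "cy" (the principal point, pixels), "D" ([k1, k2, p1, p2, k3] as OpenCV has them; the pictures are not rectified), "eye" and "attitude" of the camera in the world. Camera axes: x right, y down, z forward; pixel columns grow to the right and rows downward; lengths in mm; the calibration is good to about 2 mm. A picture is of the moment at which its call begins: read the wrist's pose just before it. camera_model takes no time and is no camera call; for the wrist camera it gives the pose at the moment of the call.
- close_job(): hands the job in, once; it reports no verdict.
Trained networks look in the newest picture that a camera, given by its name, has taken for a name from the list of things; names that differ only in an ending like _2 or _b are one class to them, and where a whole thing is asked for, a point or a joint stands for the part that bears it (a point fixed in the world has none). Each returns a list of dicts, best first, with "conf" (0 to 1); they miss things now and then, are a little off and sometimes report something else, mostly with a low value. They report only what shows in the picture. A call takes as long as a camera call. They do not tell look-alikes from the thing itself.
- outline_of(camera, thing): "mask" (384x512 bool, what is visible of it) and "location" ([row, column] in pixels, amid what is visible of it).
The state is a dict: "time": time; "joint_positions": joint angles; "dq": joint speeds; "tau": joint torques, N m; "eef_pos": TCP position; "tool_rot": TCP orientation; "wrist_force": force on the tool from outside, world axes, zero at the start; "torque": the same for the moment, N m; "gripper_width": finger opening in mm.
Only numpy, scipy, OpenCV 4.12 (cv2) and the standard library are available. Lean on these libraries where they do the work, as an engineer would, in place of code of your own. Each camera call takes 0.05 s, during which the arm holds its last target. There are 200 camera calls.

## Working session

There is one attempt and no reset: what is moved stays moved. The work goes in short steps, Python scripts to look and compute and a shell command to move; the robot and the scene stay as the last step left them, time stands still between calls to the robot, and variables do not carry over. Pictures are saved under pics/ and viewed, about 8 in all and at most 12, crops included, and the job is handed in when it is done.

```bash
ls; mkdir -p pics; python3 - <<'E'
from rig import *
import cv2,numpy as np
s=sense();print(s['eef_pos'],s['tool_rot'],s['gripper_width'],hold_point_z)
a=get_image('scene');b=get_image('top')
cv2.imwrite('pics/a.png',cv2.resize(a,(800,600)));cv2.imwrite('pics/b.png',cv2.resize(b,(800,600)))
for c in('scene','top','wrist'):print(c,camera_model(c))
for c in('scene','top'):
  for n in('shaft_center','holder','fixture','clamp_handle','clamp_pad','handle_grip'):
    print(c,n,[(round(o['conf'],2),[round(float(v)) for v in o['location']],int(o['mask'].sum())) for o in outline_of(c,n)])
E
```

```text
pics
[131.64449108 507.49432954 230.45492235] [ -90.12840594   89.8846667  -104.66942759] 85.426724785097 18.700000000000003
scene {'vertical_fov': 50.01656573922189, 'cx': 255.78063750912415, 'cy': 188.94773740859236, 'D': array([-0.07848337,  0.        ,  0.        ,  0.        ,  0.        ]), 'eye': array([1100.96519664, -550.13336774, 1146.10469483]), 'attitude': array([-145.47286828,    0.49623976,   47.12994393])}
top {'vertical_fov': 55.64533174942617, 'cx': 255.18666831951052, 'cy': 193.97792734502332, 'D': array([0.01908562, 0.        , 0.        , 0.        , 0.        ]), 'eye': array([451.2508916 , -84.8258443 , 972.53747326]), 'attitude': array([-174.02135294,    0.70701604,  -90.13181515])}
wrist {'vertical_fov': 59.35276757769329, 'cx': 258.07521530164036, 'cy': 191.12987114400408, 'D': array([-0.01492452,  0.        ,  0.        ,  0.        ,  0.        ]), 'eye': array([ 53.16823133, 527.72477718, 373.57066862]), 'attitude': array([1.61664462e+02, 6.14417671e-02, 7.54976371e+01])}
scene shaft_center [(0.89, [161, 216], 626), (0.85, [296, 166], 1164), (0.77, [225, 220], 406), (0.75, [214, 153], 526), (0.43, [220, 332], 711)]
scene holder [(0.89, [246, 228], 1832)]
scene fixture [(0.83, [172, 286], 2860)]
scene clamp_handle [(0.73, [123, 313], 254)]
scene clamp_pad []
scene handle_grip [(0.73, [122, 315], 289)]
top shaft_center [(0.96, [163, 405], 1502), (0.66, [274, 244], 1325), (0.61, [168, 326], 753), (0.58, [255, 355], 748)]
top holder [(0.8, [172, 311], 2169)]
top fixture [(0.88, [196, 193], 4665), (0.29, [192, 124], 515), (0.25, [130, 164], 434)]
top clamp_handle [(0.83, [190, 124], 541), (0.3, [200, 193], 4633)]
top clamp_pad [(0.43, [195, 179], 69)]
top handle_grip [(0.71, [196, 119], 503)]
```

View pics/a.png

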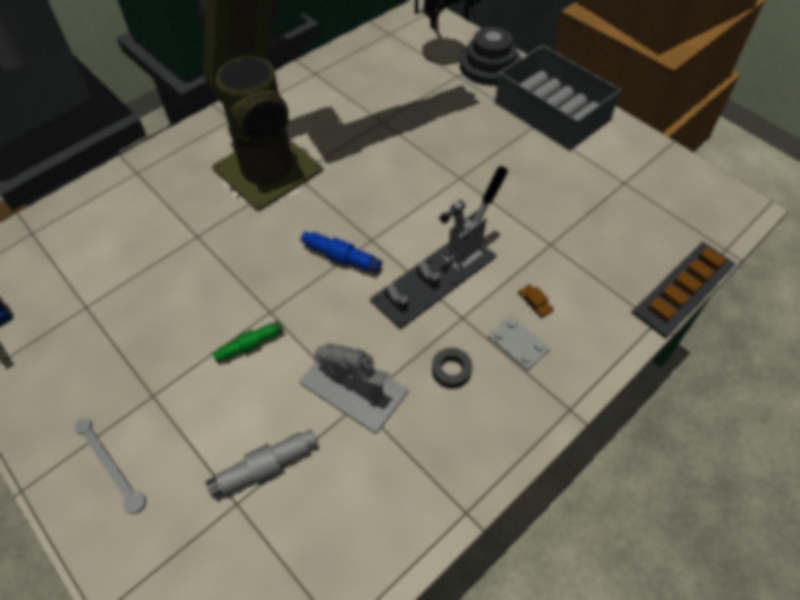

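View pics/b.png

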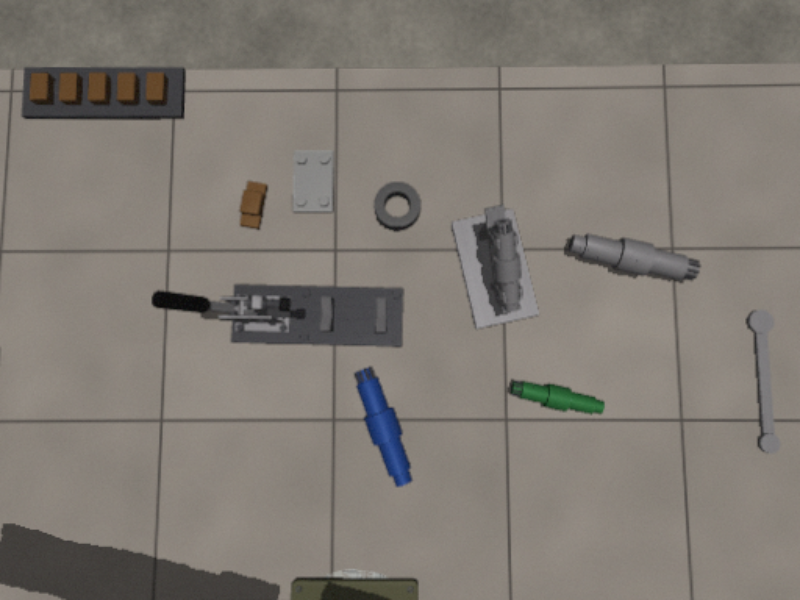

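Grey shaft candidates (800x600 top view): (506,265) in the holder and (632,257) lying loose; blue (383,427), green (556,396) are decoys. The one in the holder is grey, and the smaller of the two greys, so it is the one meant. Now for positions.

```bash
cat > h.py <<'E'
from rig import *
import cv2,numpy as np
from scipy.spatial.transform import Rotation as R
def K(m):
    f=192/np.tan(np.radians(m['vertical_fov']/2));return np.array([[f,0,m['cx']],[0,f,m['cy']],[0,0,1]])
def at_z(m,px,z):   # px list of (col,row) in 512x384
    p=cv2.undistortPoints(np.array(px,float).reshape(-1,1,2),K(m),m['D'])[:,0]
    d=R.from_euler('xyz',m['attitude'],degrees=True).apply(np.c_[p,np.ones(len(p))])
    return m['eye']+d*((np.asarray(z)-m['eye'][2])/d[:,2])[:,None]
def proj(m,P):
    r=R.from_euler('xyz',m['attitude'],degrees=True).inv()
    q=r.apply(np.asarray(P,float)-m['eye'])
    return cv2.projectPoints(q,np.zeros(3),np.zeros(3),K(m),m['D'])[0][:,0]
def tool():
    s=sense();return np.array(s['eef_pos']),R.from_euler('xyz',s['tool_rot'],degrees=True).as_matrix()
E
python3 - <<'E'
from h import *
np.set_printoptions(precision=1,suppress=True)
m=camera_model('top');k=.64
print('fix corners',at_z(m,np.array([(232,285),(403,288),(402,347),(231,342)])*k,12.))
print('holder corners',at_z(m,np.array([(453,222),(513,208),(539,315),(476,328)])*k,10.))
print('shaft',at_z(m,[(326,168)],110.), at_z(m,np.array([(502,225),(511,308)])*k,[67,153]))
p,T=tool();print(p,T)
mw=camera_model('wrist');print('cam in tool',T.T@(mw['eye']-p))
E
```

```text
fix corners [[584.  211.5  12. ]
 [577.7 -80.5  12. ]
 [477.5 -78.5  12. ]
 [486.8 210.5  12. ]]
holder corners [[ 692.4 -167.1   10. ]
 [ 716.4 -270.8   10. ]
 [ 531.  -310.5   10. ]
 [ 509.3 -203.8   10. ]]
shaft [[ 603.5 -244.1  110. ]] [[ 672.7 -241.5   67. ]
 [ 529.4 -237.   153. ]]
[131.8 508.2 231.3] [[ 0.   0.3  1. ]
 [ 0.   1.  -0.3]
 [-1.   0.   0. ]]
cam in tool [-143.    -0.5  -81. ]
```

```bash
R='[-0.02,-0.605,0.647,0]'; python3 -m handwheel '[[[-0.03,-0.605,0.645,0],[-0.03,-0.605,0.645,0],[-0.03,-0.605,0.645,0],[-0.03,-0.605,0.645,0],[-0.03,-0.605,0.645,0],[-0.03,-0.605,0.645,0],[-0.03,-0.605,0.645,0],[-0.03,-0.605,0.645,0],[-0.03,-0.605,0.645,0],[-0.03,-0.605,0.645,0],[-0.03,-0.605,0.645,0],[-0.03,-0.605,0.645,0]]]' 0.0854
python3 -c "
from h import *
p,T=tool();print(p,T.round(3));print('to go',T.T@(np.array([605,-241,260])-p),'turn', -11.7+np.degrees(np.arctan2(T[1,2],T[0,2])))"
```

```text
time: 1.7
eef_pos: [399.5, 83.8, 248.7]
tool_rot: [33.9, 89.9, 19.3]
wrist_force: [1.8, 0.9, -0.7]
gripper_width: 85.7
[399.48688692  83.76201052 248.71322086] [[ 0.001  0.251  0.968]
 [ 0.     0.968 -0.251]
 [-1.     0.001  0.001]]
to go [ -11.18463295 -262.69346277  280.53599253] turn -26.253211691122623
```

```bash
python3 -m handwheel '[[[-0.011,-0.263,0.281,-26.2],[-0.011,-0.263,0.281,-26.2],[-0.011,-0.263,0.281,-26.2],[-0.011,-0.263,0.281,-26.2],[-0.011,-0.263,0.281,-26.2],[-0.011,-0.263,0.281,-26.2],[-0.011,-0.263,0.281,-26.2],[-0.011,-0.263,0.281,-26.2],[-0.011,-0.263,0.281,-26.2],[-0.011,-0.263,0.281,-26.2],[-0.011,-0.263,0.281,-26.2],[-0.011,-0.263,0.281,-26.2]]]'
python3 - <<'E'
from h import *
p,T=tool();print(p,T.round(3));m=camera_model('wrist');a=get_image('wrist')
cv2.imwrite('pics/c.png',cv2.resize(a,(800,600)))
np.save('w.npy',m,allow_pickle=True)
print([(round(o['conf'],2),o['location'],int(o['mask'].sum())) for o in outline_of('wrist','shaft_center')])
E
```

```text
time: 2.7
eef_pos: [605.1, -240.8, 258.0]
tool_rot: [134.3, 89.9, 145.8]
wrist_force: [-0.7, -0.3, -0.1]
gripper_width: 85.0
[ 605.08670304 -240.79001918  258.04436233] [[-0.001 -0.2    0.98 ]
 [ 0.001  0.98   0.2  ]
 [-1.     0.001 -0.001]]
[(0.88, [139.4, 65.5], 6496), (0.74, [18.5, 495.3], 1194), (0.72, [168.9, 263.8], 5494)]
```

View pics/c.png

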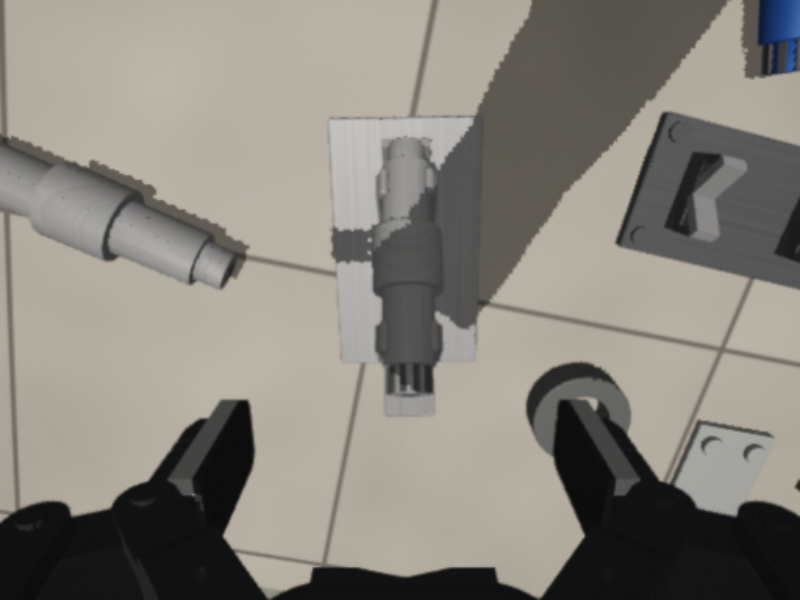

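```bash
python3 - <<'E'
from h import *
from scipy.optimize import least_squares
np.set_printoptions(precision=1,suppress=True)
m=np.load('w.npy',allow_pickle=True).item();mt=camera_model('top');ms=camera_model('scene')
ow=np.array([(410,393),(408,257),(405,138)])*.64      # +x end, centre, -x end (wrist)
k=[75,0,-75]
for s in (35,-35):
    def pts(q):
        d=np.array([np.cos(q[2])*np.cos(np.radians(s)),np.sin(q[2])*np.cos(np.radians(s)),np.sin(np.radians(s))])
        return np.array([[q[0],q[1],110]+a*d for a in k])
    r=least_squares(lambda q:(proj(m,pts(q))-ow).ravel(),[605,-240,.2])
    print(s,r.x[:2],np.degrees(r.x[2]),'res',r.fun,'\n top800',proj(mt,pts(r.x))/.64,'\n scene800',proj(ms,pts(r.x))/.64)
print('holder corners',at_z(m,np.array([(330,118),(482,115),(476,361),(341,362)])*.64,10.))
E
```

```text
35 [ 594.9 -240.3] 12.600581199247387 res [ 0.1 -2.1 -0.3 -0.2  0.2  2.3] 
 top800 [[502.2 222.9]
 [507.  268.1]
 [511.5 309.7]] 
 scene800 [[366.6 359.3]
 [340.9 354.1]
 [317.6 349.3]]
-35 [ 601.4 -238.9] 12.956728748477525 res [ -0.6 -34.9  -0.2   7.    0.5  15.7] 
 top800 [[492.  232. ]
 [506.  263.9]
 [521.7 299.6]] 
 scene800 [[372.  383.3]
 [343.8 355.9]
 [314.9 327.8]]
holder corners [[ 531.4 -308.2   10. ]
 [ 508.  -203.9   10. ]
 [ 692.9 -162.    10. ]
 [ 715.7 -269.7   10. ]]
```

The fit shows the high end on the world +x side (residual 2 px against 35 px the other way round). The shaft centre is at (595, -240, 110), yaw 12.6°. Before descending I'll check the crop once to confirm it is the smaller grey shaft.

```bash
python3 -m handwheel '[[[0.03,0.0025,-0.0098,-0.8],[0.06,0.0025,-0.0098,-0.8],[0.06,0.0025,-0.0098,-0.8],[0.06,0.0025,-0.0098,-0.8],[0.06,0.0025,-0.0098,-0.8]]]'
python3 - <<'E'
from h import *
m=camera_model('wrist');a=get_image('wrist')
k=np.radians(12.6);d=np.array([np.cos(k)*.819,np.sin(k)*.819,.574])
for q in proj(m,[np.array([595,-240.3,110])+t*d for t in(-75,-18,0,18,75)]):cv2.circle(a,tuple(int(v) for v in q),2,(0,0,255),-1)
p,T=tool();print(p,np.degrees(np.arctan2(T[1,2],T[0,2])))
cv2.imwrite('pics/d.png',cv2.resize(a,(800,600)))
E
```

```text
time: 3.22
eef_pos: [595.2, -238.2, 201.2]
tool_rot: [-31.7, 89.9, -19.2]
wrist_force: [-0.1, -0.1, 0.7]
gripper_width: 85.4
[ 595.8342418  -238.66388988  201.75987468] 12.511657236331152
```

View pics/d.png

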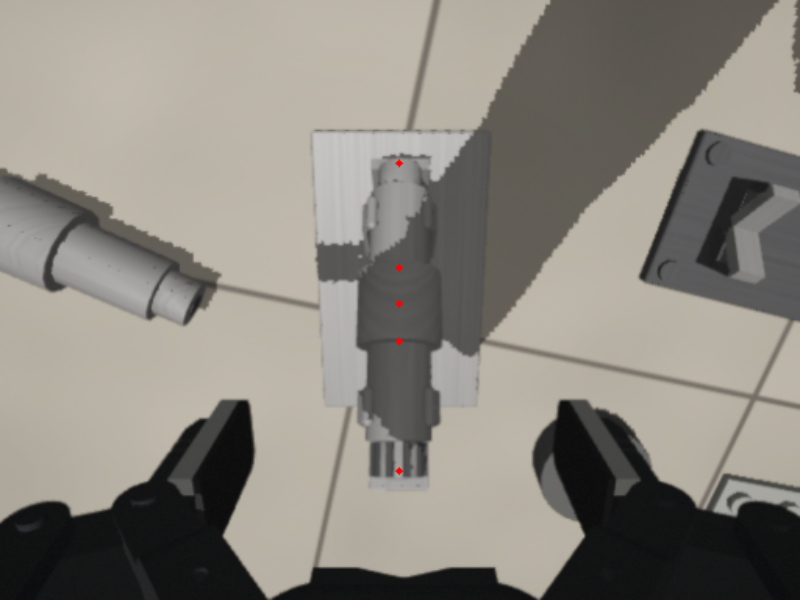

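The dots fall on the grey shaft in the holder: collar centre (399,303), +x end (399,470). The larger grey decoy is on the left at (100,250). Going down to grip.

```bash
python3 -m handwheel '[[[0.03,-0.001,0,0],[0.06,-0.001,0,0],[0.085,-0.001,0,0],[0.1,-0.001,0,0],[0.111,-0.001,0,0],[0.111,-0.001,0,0]]]' 0.0854
python3 -m handwheel '[[[0,0,0,0],[0,0,0,0],[0,0,0,0],[0,0,0,0],[0,0,0,0],[0,0,0,0],[0,0,0,0],[0,0,0,0]]]' 0.03 90
```

```text
time: 3.77
eef_pos: [594.7, -239.6, 87.4]
tool_rot: [145.3, 89.9, 157.7]
wrist_force: [-1.4, 0.4, -1.0]
gripper_width: 85.3
time: 4.43
eef_pos: [596.0, -240.4, 90.3]
tool_rot: [-35.6, 89.8, -23.2]
wrist_force: [-0.7, -0.2, 6.4]
gripper_width: 37.9
```

```bash
python3 -m handwheel '[[[0,0,0,0],[0,0,0,0],[0,0,0,0],[-0.003,0,-0.002,0],[-0.007,0,-0.005,0],[-0.012,0,-0.008,0],[-0.018,0,-0.0125,0],[-0.025,0,-0.0175,0],[-0.033,0,-0.023,0],[-0.041,0,-0.029,0],[-0.05,0,-0.035,0],[-0.06,0,-0.035,0]]]'
python3 -m handwheel '[[[-0.02,0,0,0],[-0.04,0,0,0],[-0.06,0,0,0],[-0.08,0,0,0],[-0.10,0,0,0],[-0.10,0,0,0],[-0.10,0,0,0]]]'
python3 - <<'E'
from h import *
cv2.imwrite('pics/e.png',cv2.resize(np.hstack([get_image('wrist'),get_image('scene')[100:,100:400].repeat(1,0) if 0 else cv2.resize(get_image('scene')[100:300,130:397],(512,384))]),(800,300)))
p,T=tool();print(p,np.degrees(np.arctan2(T[1,2],T[0,2])),sense()['gripper_width'])
E
```

```text
time: 5.43
eef_pos: [558.2, -247.4, 148.8]
tool_rot: [155.2, 89.8, 167.6]
wrist_force: [-0.5, -0.6, -7.4]
gripper_width: 37.7
time: 6.02
eef_pos: [561.6, -247.9, 250.0]
tool_rot: [-34.7, 89.8, -22.3]
wrist_force: [-0.5, -0.1, -7.2]
gripper_width: 38.1
[ 559.93523811 -247.13733583  247.13003276] 12.455167584959769 37.93944290227635
```

View pics/e.png

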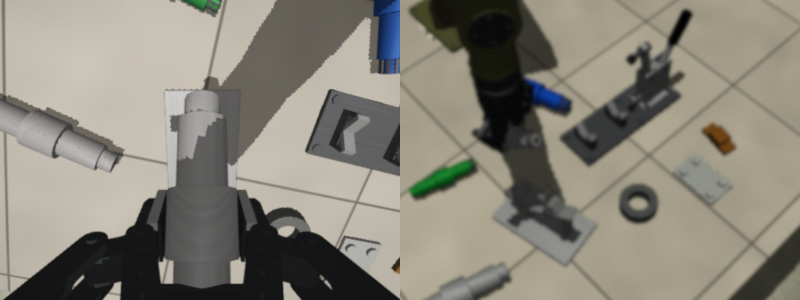

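The grip held: the wrist reads 7.2 N and the opening is 38 mm. Now carry the shaft over the seat and turn it 76°, so its low end and the camera face away from the clamp.

```bash
python3 -m handwheel '[[[0,0.02,0.002,-6],[0,0.045,0.004,-12],[0,0.075,0.007,-19],[0,0.105,0.01,-26],[0,0.13,0.012,-33],[0,0.155,0.015,-40],[0,0.18,0.017,-47],[0,0.205,0.02,-54],[0,0.225,0.022,-61],[0,0.235,0.0225,-67],[0,0.242,0.023,-72],[0,0.242,0.023,-76]]]'
python3 -m handwheel '[[[0,0,0,0],[0,0,0,0]]]'
python3 - <<'E'
from h import *
p,T=tool();print(p,np.degrees(np.arctan2(T[1,2],T[0,2])),sense()['gripper_width'])
m=camera_model('wrist');np.save('w2.npy',m,allow_pickle=True);a=get_image('wrist');print(m['eye'],m['attitude'])
cv2.imwrite('pics/f.png',cv2.resize(a,(800,600)))
E
```

```text
time: 7.12
eef_pos: [529.2, -4.3, 246.4]
tool_rot: [75.4, 89.8, 164.2]
wrist_force: [0.1, -1.2, -7.6]
gripper_width: 37.7
time: 7.28
eef_pos: [529.9, -6.1, 246.9]
tool_rot: [93.8, 89.8, -177.8]
wrist_force: [0.7, 0.9, -7.9]
gripper_width: 38.3
[529.9205178   -6.10112036 246.87258024] 88.3682623984147 38.26184261098047
[527.98075917 -87.63953316 389.92224909] [161.56419521  -0.20337203 178.40690618]
```

View pics/f.png

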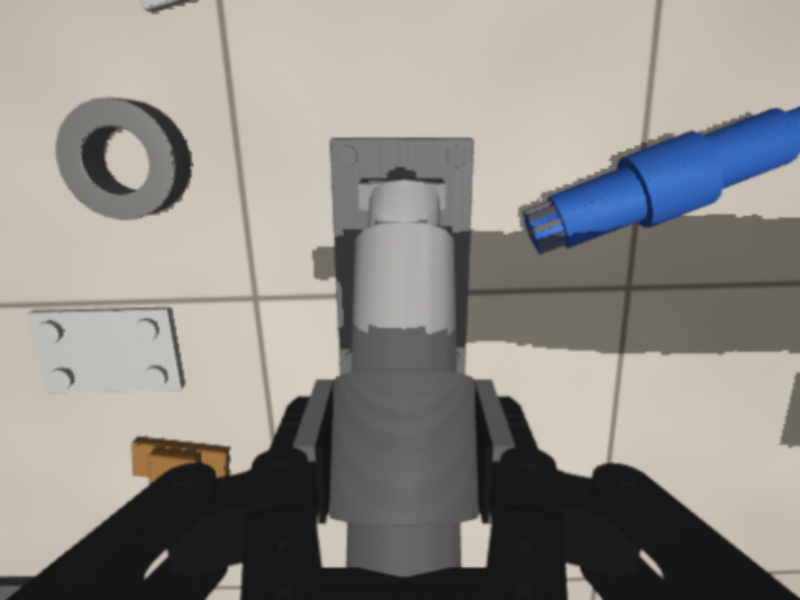

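```bash
python3 - <<'E'
from h import *
from scipy.optimize import least_squares
np.set_printoptions(precision=1,suppress=True)
m=np.load('w2.npy',allow_pickle=True).item()
print('plate -y corners',at_z(m,np.array([(331,139),(473,139)])*.64,12.))
print('block top outer ends',at_z(m,np.array([(358,180),(445,180)])*.64,55.))
y=np.array([0.028,1,0]);y/=np.linalg.norm(y);x=np.array([1,-.028,0])
# rows of top-of-cylinder edges: stub shoulder, collar low face, collar high face, centre column
tp=[(-60,15),(-18,20),(18,20)];rows=np.array([225,374,520])*.64
def P(q):
    c,s=np.cos(q[2]),np.sin(q[2]);d=y*c+np.array([0,0,s]);n=-y*s+np.array([0,0,c])
    C=np.array([529.9,q[0],q[1]]);return np.array([C+t*d+r*n for t,r in tp])
r=least_squares(lambda q:np.r_[proj(m,P(q))[:,1]-rows,(q[1]-270)/5],[-6,268,.6])
print('shaft y,z,tilt',r.x[:2],np.degrees(r.x[2]),r.fun)
print('shaft col axis',at_z(m,np.array([(404,182),(404,450)])*.64,[240,270.]))
E
```

```text
plate -y corners [[576.6 -78.8  12. ]
 [478.9 -76.1  12. ]]
block top outer ends [[555.9 -54.8  55. ]
 [501.7 -53.3  55. ]]
shaft y,z,tilt [ -0.8 258.6] 29.976526369031863 [ 0.  -0.5  0.6 -2.3]
shaft col axis [[527.7 -72.  240. ]
 [529.6  -5.2 270. ]]
```

```bash
python3 -m handwheel '[[[0.03,0,-0.003,0],[0.06,0,-0.003,0],[0.09,0,-0.003,0],[0.12,0,-0.003,0],[0.14,0,-0.003,0],[0.155,0,-0.003,0],[0.155,0,-0.003,0]]]'
python3 -m handwheel '[[[0,0,0,0],[0,0,0,0],[0.004,0,0,0],[0.008,0,0,0],[0.012,0,0,0],[0.016,0,0,0],[0.02,0,0,0],[0.024,0,0,0],[0.027,0,0,0],[0.03,0,0,0]]]' 0.03 45
python3 -c "
from h import *
s=sense();print(s['eef_pos'],s['wrist_force'],s['torque'])"
```

```text
time: 7.92
eef_pos: [527.4, -9.6, 89.4]
tool_rot: [91.1, 89.5, 179.5]
wrist_force: [-2.2, -0.6, -8.2]
gripper_width: 38.1
time: 8.75
eef_pos: [531.2, -8.0, 65.0]
tool_rot: [-24.6, 89.8, 63.8]
wrist_force: [-8.3, 7.3, 20.5]
gripper_width: 38.0
[531.23723289  -8.03116918  64.96694766] [-8.2812018   7.2715103  20.47995983] [ 0.67830397  1.92778008 -0.2425394 ]
```

```bash
python3 -m handwheel '[[[0,0.001,0,0],[0,0.001,0,0],[0.002,0.001,0,0],[0.004,0.001,0,0],[0.006,0.001,0,0]]]' 0.03 28
python3 - <<'E'
from h import *
s=sense();print(s['eef_pos'],s['wrist_force'],s['torque']);a=get_image('wrist');cv2.imwrite('pics/g.png',a)
E
```

```text
time: 9.17
eef_pos: [531.2, -6.9, 60.1]
tool_rot: [-41.0, 89.7, 47.6]
wrist_force: [-2.9, 2.6, 6.6]
gripper_width: 37.8
[531.24452354  -6.91607755  60.07156998] [-2.88695716  2.61121746  6.55739112] [-0.02097465  0.73440549 -0.06003781]
```

View pics/g.png

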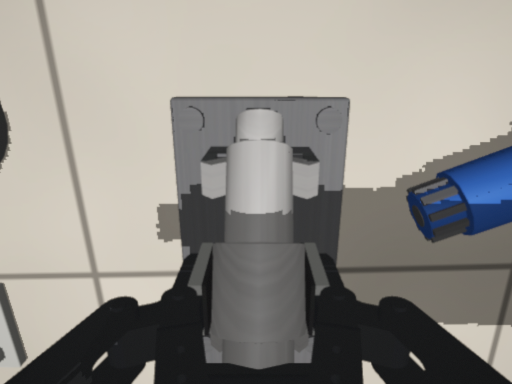

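Picture: the shaft's low journal sits in the near groove (blocks at columns 203 to 319, shaft at 260), and it pivots in the grip as intended. Continuing down.

```bash
python3 -m handwheel '[[[0.002,0.001,0,0],[0.004,0.001,0,0],[0.006,0.001,0,0],[0.008,0.001,0,0],[0.01,0.001,0,0],[0.012,0.001,0,0],[0.014,0.001,0,0],[0.016,0.001,0,0]]]'
python3 -m handwheel '[[[0.002,0,0,0],[0.004,0,0,0],[0.006,0,0,0],[0.006,0,0,0]]]'
```

```text
time: 9.88
eef_pos: [531.0, -7.1, 43.8]
tool_rot: [-48.0, 89.6, 40.6]
wrist_force: [-4.7, 8.6, 14.9]
gripper_width: 37.5
time: 10.22
eef_pos: [531.0, -6.3, 37.5]
tool_rot: [-38.9, 89.6, 49.7]
wrist_force: [-1.9, 9.7, 9.0]
gripper_width: 38.0
```

```bash
python3 -m handwheel '[[[0.0015,0.001,0,0],[0.003,0.001,0,0],[0.003,0.001,0,0]]]'
python3 -m handwheel '[[[0.0015,0,0,0],[0.003,0,0,0],[0.003,0,0,0]]]'
python3 - <<'E'
from h import *
p,T=tool();m=camera_model('wrist');np.save('w3.npy',m,allow_pickle=True)
cv2.imwrite('pics/i.png',cv2.resize(np.hstack([get_image('wrist'),cv2.resize(get_image('scene')[110:230,200:360],(512,384))]),(800,300)))
s=sense();print(s['eef_pos'],s['wrist_force'],s['torque'])
E
```

```text
time: 10.47
eef_pos: [531.0, -6.1, 34.7]
tool_rot: [-45.6, 89.5, 42.9]
wrist_force: [-1.1, 10.3, 9.0]
gripper_width: 38.2
time: 10.72
eef_pos: [531.0, -6.1, 34.3]
tool_rot: [-49.5, 89.4, 39.1]
wrist_force: [-7.0, 10.4, 27.6]
gripper_width: 37.9
[531.00073077  -6.02896939  34.27312153] [-7.0642436  10.68204594 29.0020673 ] [ 1.39622797  1.36697843 -0.02509351]
```

View pics/i.png

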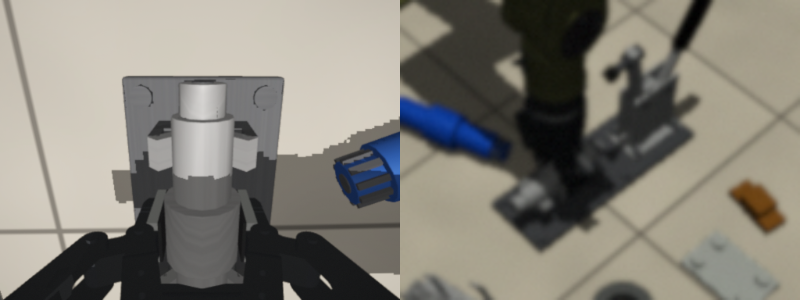

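```bash
python3 - <<'E'
from h import *
np.set_printoptions(precision=1,suppress=True)
m=np.load('w3.npy',allow_pickle=True).item()
c=204
print(at_z(m,np.array([(c,82),(c,118),(c,206),(c,282)])*1.28,[66,70,75,75.]))
print('block',at_z(m,np.array([(148,138),(258,138)])*1.28,[55.,55]))
print('plate',at_z(m,np.array([(124,78),(284,78)])*1.28,[12.,12]))
E
```

```text
[[527.8 -79.8  66. ]
 [528.1 -65.7  70. ]
 [529.  -27.4  75. ]
 [529.9  15.6  75. ]]
block [[555.4 -53.4  55. ]
 [502.4 -52.2  55. ]]
plate [[576.4 -79.2  12. ]
 [479.3 -76.9  12. ]]
```

Level to within the measurement: stub end and shoulder both put the centre near y = -5. The force rises sharply at the expected height, so both blocks carry it. Relieve and release.

```bash
python3 -m handwheel '[[[-0.001,0,0,0],[-0.0015,0,0,0],[-0.0015,0,0,0]]]'
python3 -m handwheel '[[[0,0,0,0],[0,0,0,0],[0,0,0,0],[0,0,0,0],[0,0,0,0],[0,0,0,0]]]' 0.07
python3 - <<'E'
from h import *
m=camera_model('wrist');np.save('w4.npy',m,allow_pickle=True)
cv2.imwrite('pics/j.png',cv2.resize(get_image('wrist'),(800,600)))
E
```

```text
time: 11.07
eef_pos: [531.0, -6.0, 34.4]
tool_rot: [-47.7, 89.5, 40.9]
wrist_force: [-3.2, 10.8, 17.6]
gripper_width: 38.0
time: 11.57
eef_pos: [527.8, -9.4, 30.5]
tool_rot: [116.4, 90.0, -155.2]
wrist_force: [-0.7, -0.6, -0.6]
gripper_width: 70.3
```

View pics/j.png

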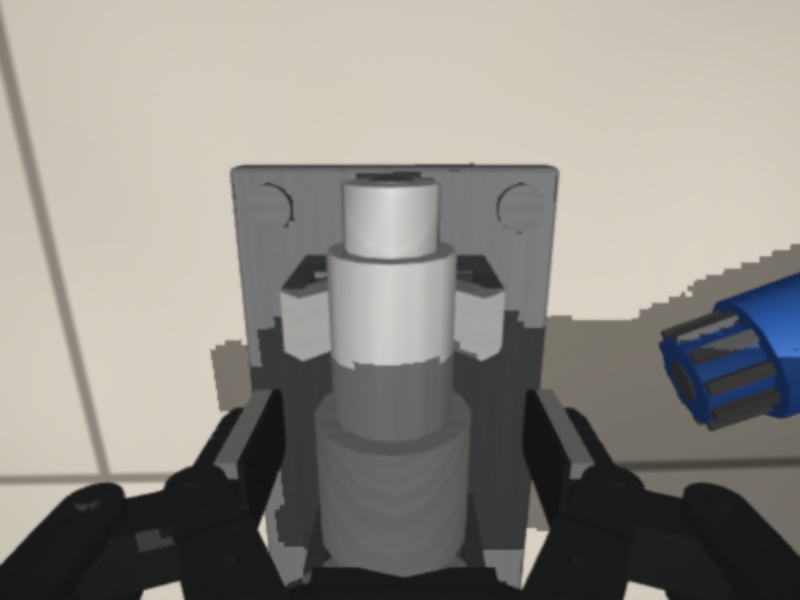

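Let go: fingers are clear on both sides (columns 270 and 540), the shaft (col 393) lies in the block groove, and the wrist force is zero. Lift off and shut the fingers.

```bash
python3 -m handwheel '[[[-0.02,0,0,0],[-0.05,0,0,0],[-0.09,0,0,0],[-0.13,0,0,0],[-0.17,0,0,0],[-0.21,0,0,0],[-0.24,0,0,0],[-0.255,0,0,0],[-0.255,0,0,0]]]' 0.085
python3 -m handwheel '[[[0,0,0.04,0],[0,0,0.08,0],[0,0,0.12,0],[0,0,0.15,0],[0,0,0.18,0],[0,0,0.2,0],[0,0,0.2,0],[0,0,0.2,0]]]' 0 60
python3 - <<'E'
from h import *
np.set_printoptions(precision=1,suppress=True)
mt=camera_model('top');ms=camera_model('scene');get_image('scene')
p,T=tool();m=camera_model('wrist');a=get_image('wrist');cv2.imwrite('pics/k.png',cv2.resize(a,(800,600)));np.save('w5.npy',m,allow_pickle=True)
print(p,np.degrees(np.arctan2(T[1,2],T[0,2])),sense()['gripper_width'])
S=np.array([529.9,.5,0]);y=np.array([.028,1,0])
print('expected grip top/scene/512',proj(mt,[S+228.5*y+[0,0,182]]),proj(ms,[S+228.5*y+[0,0,182]]))
print([(o['conf'],o['location']) for o in outline_of('scene','handle_grip')])
print('wrist proj pivot..tip',proj(m,[S+(181+r*.5)*y+[0,0,100+.866*r] for r in (54,95,136)])/.64)
E
```

```text
time: 12.37
eef_pos: [530.2, -9.3, 290.1]
tool_rot: [-90.1, 89.5, -1.7]
wrist_force: [0.7, 0.2, 0.9]
gripper_width: 85.2
time: 13.03
eef_pos: [532.5, 191.4, 284.0]
tool_rot: [120.3, 89.8, -151.2]
wrist_force: [0.4, -0.1, -0.3]
gripper_width: -0.0
[532.6 190.5 284.3] 88.49625703171593 0.4810736600840773
expected grip top/scene/512 [[116.2 193.5]] [[316.  117.3]]
[(0.55, [120.0, 317.5])]
wrist proj pivot..tip [[397.4 309.2]
 [396.9 369.9]
 [396.3 444. ]]
```

View pics/k.png

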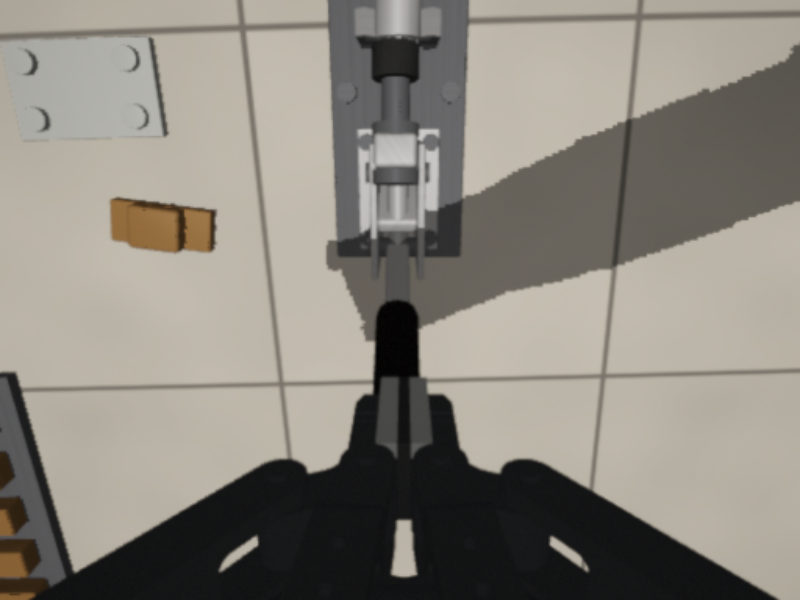

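The picture agrees with the model: the handle grip is at column 397, starting at row 309, straight ahead of the shut fingers. Descend behind it and push along its arc.

```bash
python3 -m handwheel '[[[0.03,-0.0025,0.005,0],[0.06,-0.0025,0.009,0],[0.08,-0.0025,0.009,0],[0.095,-0.0025,0.009,0],[0.095,-0.0025,0.009,0],[0.095,-0.0025,0.009,0]]]'
python3 -c "
from h import *
for i in range(3):
  get_image('top');s=sense();print(s['eef_pos'],s['wrist_force'])"
```

```text
time: 13.68
eef_pos: [535.4, 198.4, 190.3]
tool_rot: [116.1, 89.9, -155.5]
wrist_force: [0.2, -0.1, 0.6]
gripper_width: -0.2
[536.3125689  198.87849923 191.40439029] [ 0.61569702 -0.58978552  0.03867982]
[536.8284146  199.28885817 192.07320181] [-0.28107456  0.04241105  0.67657187]
[537.08828582 199.57031464 192.37794989] [-0.75489528  1.02146858 -0.92628131]
```

```bash
python3 -m handwheel '[[[-0.002,0,0.008,0],[0,0,0.014,0],[0.004,0,0.022,0],[0.008,0,0.028,0],[0.013,0,0.034,0],[0.018,0,0.04,0],[0.024,0,0.046,0],[0.03,0,0.0515,0],[0.035,0,0.055,0],[0.04,0,0.058,0]]]'
python3 -m handwheel '[[[0.005,0,0.003,0],[0.010,0,0.005,0],[0.015,0,0.0065,0],[0.02,0,0.008,0],[0.025,0,0.01,0],[0.03,0,0.0115,0],[0.034,0,0.0125,0],[0.038,0,0.013,0],[0.041,0,0.013,0],[0.042,0,0.013,0],[0.042,0,0.013,0]]]'
```

```text
time: 14.67
eef_pos: [536.9, 258.3, 149.5]
tool_rot: [100.6, 89.9, -170.9]
wrist_force: [-0.4, -0.2, 2.5]
gripper_width: 0.1
time: 15.58
eef_pos: [537.9, 270.7, 111.4]
tool_rot: [-54.9, 89.9, 33.6]
wrist_force: [-6.2, -2.0, 17.3]
gripper_width: -0.2
```

```bash
python3 -m handwheel '[[[0.001,0,0,0],[0.002,0,0,0],[0.002,0,0,0],[0.002,0,0,0]]]'
python3 -m handwheel '[[[-0.02,0,0,0],[-0.06,0,0,0],[-0.1,0,0,0],[-0.14,0,0,0],[-0.17,0,0,0],[-0.17,0,0,0],[-0.17,0,0,0]]]'
python3 - <<'E'
from h import *
np.set_printoptions(precision=1,suppress=True)
print(sense()['eef_pos'],sense()['wrist_force'])
m=camera_model('wrist');a=get_image('wrist');t=get_image('top');s=get_image('scene');np.save('w6.npy',m,allow_pickle=True)
S=np.array([529.9,.5,0]);y=np.array([.028,1,0])
P=[S+(181+r)*y+[0,0,100] for r in (54,136)]
print('wrist/800 expected level grip',proj(m,P)/.64)
cv2.imwrite('pics/l.png',np.hstack([cv2.resize(a,(400,300)),cv2.resize(s[90:216,210:378],(400,300))]))
E
```

```text
time: 15.92
eef_pos: [538.0, 270.7, 111.2]
tool_rot: [-58.9, 89.8, 29.6]
wrist_force: [-8.0, -4.1, 27.1]
gripper_width: -0.1
time: 16.5
eef_pos: [539.3, 271.2, 278.7]
tool_rot: [-63.4, 89.7, 25.1]
wrist_force: [-0.3, -0.0, -0.6]
gripper_width: -0.2
[539.3 271.2 278.7] [-0.3 -0.  -0.6]
wrist/800 expected level grip [[406.9 202. ]
 [406.4 327.7]]
```

View pics/l.png

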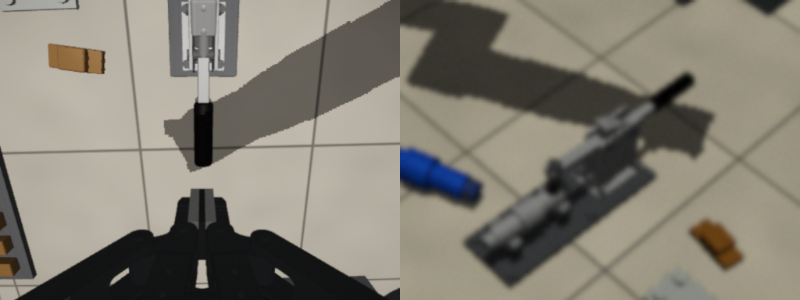

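The handle lies level: its grip is at rows 102 to 165 and the model for the stop gives 101 to 164. The pad is down on the shaft, the shaft lies in both blocks, and the fingers are clear. Handing in.

```bash
python3 -c "
from rig import *
print(close_job())"
```

```text
the job is handed in; nothing more can be done
None
```

The mainshaft is in both V-blocks with the clamp locked on it, and I handed the job in at about 16.5 s of the 58 s allowed. I got no verdict back.

**What I did:** I gripped the smaller grey shaft by its collar and pulled it out at right angles to the clips. I carried it over the seat, let it pivot level in a light grip as its low journal met the near V-block, and released it with the clamp open. Then I pushed the handle down along its arc to the stop.

**Last checks:**
- **Release:** the wrist force was zero, with the fingers clear on both sides of the shaft.
- **Shaft position:** the last measured fix, just before I let go, was level and about 6 mm from the seat along the V-blocks (20 mm allowed). The collar edges scattered a few millimetres around that. After locking I only looked at the shaft in a blurry scene picture, where it lies in both blocks with the pad down.
- **Handle:** the push force rose to 27 N against the stop. After I backed away, the handle stayed level, matching the expected stop position within 1–2 pixels.
- **Not measured:** I had no reading of the pad's pressing force or of the handle angle itself; both are judged from the pictures and the push force.
- **Bystanders:** nothing came near the release bearing, fork pad or bolt plate, but I did not re-measure them.

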